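Clip the dust cap shut on a spare projector lens

ROBOT

A 6-joint arm with a two-finger parallel gripper is mounted at the origin on the work surface. World frame = base frame: x ahead of the robot, y to its left, z up, the work surface at z = 0. Lengths are in m, angles in rad, forces in N, time in s.
With the tool pointing down it reaches from about 0.35 to 0.775 m from the base axis. Payload 5.5 kg.
Tool frame: the origin (TCP) lies at the very end of the fingers, on their centre line; the grasp point (between the pads) lies 19 mm behind it (env.grip_depth is the distance from the TCP to the grasp point, in m); z points along the fingers, y is the direction in which the jaws open and shut (so a half turn about z gives the same grasp; the last joint's range is limited). The gripper opens to 85 mm and grips with 20 to 120 N. Pads are 22 mm wide; open, the fingers measure 114 mm over their backs; the gripper's body (76 mm by 85 mm) begins 54 mm behind the grasp point. The pads swing forward as they close: fully open they stand 13 mm farther back than shut.
Start: joints at [1.097, 0.313, 0.046, 1.304, 0, 1.431], TCP at [0.188, 0.543, 0.231] pointing down, gripper open.
Joint ranges: [-2.76, 2.76], [-0.86, 1.69], [-1.03, 1.26], [-2.2, 2.34], [-1.47, 1.5], [-3.14, 3.14]. Speed limits (rad/s): [2.57, 2.57, 3.14, 3.14, 3.14, 3.14].

INTERFACE

Orientations are given as a unit quaternion [w, x, y, z].
In Python, from workcell import env gives the robot as it stands.
- The arm moves only by the tool step_arm, never from a script. Its argument "series" is a list of rows, each a list of 3 entries, a list of its own where there are three numbers: the shift along the world's x, y, z in cm, then the turn about the world's z in rad, then the closure in counts, from 0 (fully open) to 255 (shut). A call has 1 to 5 rows; each row is the pose to reach, as a shift and turn from the pose measured when the call began; what a row does not reach only later rows make up. A row lasts 1/8 s, in which the tool goes at most 62.5 mm and 10.7 degrees, less where a joint would pass 70% of its speed; a pose out of reach is approached as far as the arm can. A call with a gripper value outside its range is refused whole. The fingers move at their own pace and stop on an object; "newtons" is the grip in N (left out, the last holds). Time passes only in rows, so rows that repeat a pose let the fingers close. It gives the time, the measured TCP pose, the force and the opening at its end, in the units of the state.
- env.get_state(): the state, without advancing time (a new reading comes with each control period).
- env.read_camera(name): name is "scene" or "top" or "wrist"; returns a dict with "frame" (400x640x3 uint8, red, green, blue), "vertical_fov" (degrees; the focal length in pixels is half the picture's height over the tangent of half this angle, whatever the lens; pixels are square), "cx", "cy" (the principal point, pixels), "camera_from_world" (4x4, takes a point from world to camera coordinates). Camera axes: x right, y down, z forward; pixel columns grow to the right and rows downward; lengths in m; the calibration is good to about 2 mm. The wrist camera is an equidistant fisheye: a pixel r from the principal point sees the ray r / f radians off the axis. A picture is of the moment at which its call begins. There is no depth.
- env.hand_in(): hands the job in, once; it reports no verdict.
The state is a dict: "clock": time; "joint_pos": joint angles; "qvel": joint speeds; "tau": joint torques, N m; "tcp_pos": TCP position; "orientation": TCP orientation; "wrist_force": force on the tool from outside, world axes, zero at the start; "ft_torque": the same for the moment, N m; "finger_gap": finger opening in m.
Only numpy, scipy, OpenCV 4.12 (cv2) and the standard library are available. Lean on these libraries where they do the work, as an engineer would, in place of code of your own. Each camera call takes 0.05 s, during which the arm holds its last target.

TASK

The dust cap on the upright projector lens is only laid on: press firmly round its rim with the fingertips, section by section, until all four sections have clicked down flush with the cap's centre disc. Do not grip, lift, tip or shove the lens, do not force it with more push than a firm thumb, and leave the other things on the table where they are.

Things in the scene. Friction and masses are not known exactly. Their poses are not given: they have to be found in the camera images.
- lens: A spare projection lens standing upright, loose, on its round steel mounting flange (128 mm across), black barrel 110 to 114 mm across, 2.2 kg. Origin: centre of its underside, z up. Its top end wears a grey plastic clip-on dust cap: a fixed centre disc 72 mm across whose top is 150 mm above the origin, and around it a rim ring cut into four equal sections by narrow slits.
- cap_centre (a point): Centre of the top face of the cap's fixed centre disc, 150 mm above the table. Its z is up.
- pad_1 (a point): Middle of the top face of rim section 1 (moves with it), marked by three short thumb ribs, 49.5 mm out from the cap's axis. The section is an arc about 80 degrees long, 22 mm wide radially and 10 mm thick; the x axis of the point points radially outward, z up. The sections follow one another round the rim every 90 degrees.
- section_1 (a joint): How far rim section 1 is pressed straight down, in m: 0 = unclipped, standing 8 mm proud of the centre disc; 0.008 = clipped home, its top flush with the centre disc. It snaps: about 9 N is needed (greatest some 1.5 mm down), past 4 mm it jumps home by itself and stays there; released earlier it springs back up. At 8 mm is a hard stop.
- pad_2 (a point): Middle of the top face of rim section 2 (moves with it), marked by three short thumb ribs, 49.5 mm out from the cap's axis. The section is an arc about 80 degrees long, 22 mm wide radially and 10 mm thick; the x axis of the point points radially outward, z up. The sections follow one another round the rim every 90 degrees.
- section_2 (a joint): How far rim section 2 is pressed straight down, in m: 0 = unclipped, standing 8 mm proud of the centre disc; 0.008 = clipped home, its top flush with the centre disc. It snaps: about 9 N is needed (greatest some 1.5 mm down), past 4 mm it jumps home by itself and stays there; released earlier it springs back up. At 8 mm is a hard stop.
- pad_3 (a point): Middle of the top face of rim section 3 (moves with it), marked by three short thumb ribs, 49.5 mm out from the cap's axis. The section is an arc about 80 degrees long, 22 mm wide radially and 10 mm thick; the x axis of the point points radially outward, z up. The sections follow one another round the rim every 90 degrees.
- section_3 (a joint): How far rim section 3 is pressed straight down, in m: 0 = unclipped, standing 8 mm proud of the centre disc; 0.008 = clipped home, its top flush with the centre disc. It snaps: about 9 N is needed (greatest some 1.5 mm down), past 4 mm it jumps home by itself and stays there; released earlier it springs back up. At 8 mm is a hard stop.
- pad_4 (a point): Middle of the top face of rim section 4 (moves with it), marked by three short thumb ribs, 49.5 mm out from the cap's axis. The section is an arc about 80 degrees long, 22 mm wide radially and 10 mm thick; the x axis of the point points radially outward, z up. The sections follow one another round the rim every 90 degrees.
- section_4 (a joint): How far rim section 4 is pressed straight down, in m: 0 = unclipped, standing 8 mm proud of the centre disc; 0.008 = clipped home, its top flush with the centre disc. It snaps: about 9 N is needed (greatest some 1.5 mm down), past 4 mm it jumps home by itself and stays there; released earlier it springs back up. At 8 mm is a hard stop.
- handset: Bystander: black remote handset lying flat, 150 x 46 x 18 mm, long along its x, origin at the centre of its underside.
- wipes: Bystander: closed jar, 66 mm across, 90 mm tall, standing; origin at the centre of its underside.
- adapter: Bystander: aluminium lens adapter ring lying flat, 92 mm outside, 68 mm inside, 20 mm high; origin at the centre of its underside.
Not all that is in view belongs to the job. Of the things that look like the lens, take the one that is farthest to the robot's left at the start.

How it is judged:
At the end, for the whole second after the job is handed in: All four rim sections are pressed in by more than 6.5 of their 8 mm and stay there; the lens stands at rest, tilted less than 0.05 rad and within 30 mm of where it stood; handset, jar and ring are within 30 mm of where they were (value of joint each of section_1, section_2, section_3, section_4 above 0.0065 m and distance of each of lens, handset, wipes, adapter from where it was at the start of the episode below 0.03 m and angle between lens's own z axis and vertical below 0.05 rad and linear speed of lens below 0.02 m/s); the robot touches nothing.
It fails at once if the lens is lifted (underside more than 10 mm up) or tipped by more than 0.15 rad (height (world z) of lens above 0.01 m or angle between lens's own z axis and vertical above 0.15 rad).
It fails at once if the lens is shoved more than 40 mm (distance of lens from where it was at the start of the episode above 0.04 m).
It fails at once if the robot pushes on the lens or its cap with more than 70 N (contact force between any of the fingers, the arm and lens above 70 N).
It fails at once if a bystander is moved more than 30 mm (distance of any of handset, wipes, adapter from where it was at the start of the episode above 0.03 m).
It also fails if it takes over 45 s, if anything falls off the work surface, if the arm or the gripper's body presses on something with over 40 N, if the wrist force passes 120 N, or if a joint passes its speed limit or range.

## Working session

There is one attempt and no reset: what is moved stays moved. The work goes in short steps, Python scripts to look and compute and a tool call to move; the robot and the scene stay as the last step left them, time stands still between calls to the robot, and variables do not carry over. Pictures are saved under pics/ and viewed, and the job is handed in when it is done.

Besides the shell and the picture viewer there is one more tool, called as name(argument=value, ...), one argument or row to a line, values as JSON. step_arm: Moves the arm, as the interface text tells. Its arguments: {"type":"object","properties":{"series":{"type":"array"},"newtons":{"type":"number"}},"required":["series"]}

```bash
mkdir -p pics; ls; cat > h.py <<'E'
import numpy as np, cv2, json
from workcell import env
def snap(n,f):
    c=env.read_camera(n); cv2.imwrite('pics/'+f+'.png',c['frame'][:,:,::-1])
    np.savez('pics/'+f+'.npz',f=c['frame'],fov=c['vertical_fov'],cx=c['cx'],cy=c['cy'],T=c['camera_from_world']); return c
def load(f): return np.load('pics/'+f+'.npz')
def foc(d): return 200/np.tan(np.radians(float(d['fov']))/2)
def ray(d,u,v,fish=False):
    f=foc(d);x=u-float(d['cx']);y=v-float(d['cy'])
    if fish:
        r=np.hypot(x,y);t=r/f;k=np.sin(t)/max(r,1e-9);q=np.array([x*k,y*k,np.cos(t)])
    else: q=np.array([x/f,y/f,1.])
    T=d['T'];R=T[:3,:3]
    q=R.T@q; return -R.T@T[:3,3], q/np.linalg.norm(q)
def atz(d,u,v,z,fish=False):
    o,q=ray(d,u,v,fish); return o+q*(z-o[2])/q[2]
def proj(d,p,fish=False):
    T=d['T'];q=T[:3,:3]@np.asarray(p)+T[:3,3];f=foc(d)
    if fish:
        r=np.hypot(q[0],q[1]);t=np.arctan2(r,q[2]);return float(d['cx'])+f*t*q[0]/r,float(d['cy'])+f*t*q[1]/r
    return float(d['cx'])+f*q[0]/q[2],float(d['cy'])+f*q[1]/q[2]
def tri(rays):
    A=np.zeros((3,3));b=np.zeros(3)
    for o,q in rays:
        P=np.eye(3)-np.outer(q,q);A+=P;b+=P@o
    p=np.linalg.solve(A,b);return p,[np.linalg.norm((np.eye(3)-np.outer(q,q))@(p-o)) for o,q in rays]
E
python3 - <<'E'
from h import *
for n in ['scene','top','wrist']:
    c=snap(n,n+'0');print(n,c['vertical_fov'],c['cx'],c['cy'],np.round(np.linalg.inv(c['camera_from_world']),3).tolist())
print(env.get_state())
E
```

```text
pics
scene 55.134228459599505 323.27691229024447 195.88381602606293 [[-0.355, 0.676, -0.645, 1.232], [0.935, 0.251, -0.252, 0.284], [-0.009, -0.693, -0.721, 0.942], [0.0, 0.0, 0.0, 1.0]]
top 48.83589473149315 317.49082572742685 200.89857407649265 [[0.065, -0.977, 0.205, 0.243], [-0.998, -0.063, 0.018, -0.034], [-0.005, -0.205, -0.979, 1.271], [0.0, 0.0, 0.0, 1.0]]
wrist 65.70646984690485 323.4753512081857 196.4590988939995 [[0.327, 0.9, 0.288, 0.114], [0.945, -0.311, -0.103, 0.568], [-0.003, 0.306, -0.952, 0.373], [0.0, 0.0, 0.0, 1.0]]
{'clock': 0.15, 'joint_pos': array([1.09734229e+00, 3.13820265e-01, 4.52242116e-02, 1.30356858e+00,
       2.13399959e-06, 1.43119346e+00]), 'qvel': array([-0.00178985, -0.00169902,  0.00378468,  0.00100737, -0.00065512,
       -0.00140225]), 'tau': array([ 1.90808809e-03, -4.81062913e+01,  2.98816323e+01,  1.39084962e-02,
       -1.89488283e-04,  2.45511660e-05]), 'tcp_pos': array([0.18825503, 0.54291099, 0.23061161]), 'orientation': array([-2.07461636e-04,  1.66151420e-01,  9.86100014e-01, -6.51942728e-04]), 'wrist_force': array([ 0.47211176, -0.22072672,  0.07841152]), 'ft_torque': array([ 0.04569318,  0.00595078, -0.04760443]), 'finger_gap': 0.08519855620970855}
```

View pics/scene0.png

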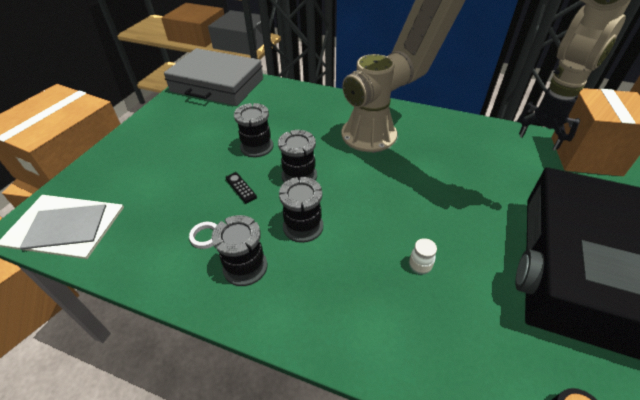

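View pics/top0.png

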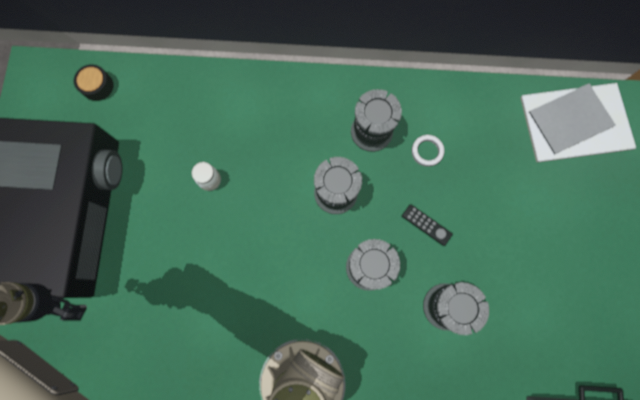

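View pics/wrist0.png

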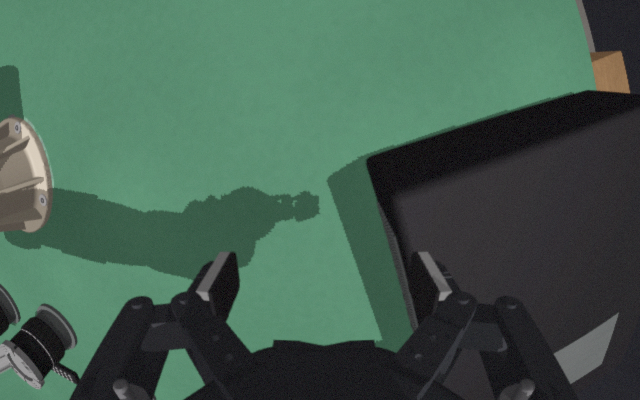

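The four lenses show in both views. In the top view (right is −y) the caps are at (338,180), (377,111), (374,264) and (462,307). (338,180) looks farthest left, so I'll confirm that by triangulation.

```bash
python3 - <<'E'
from h import *
t=load('top0');s=load('scene0')
for u,v in [(338,180),(377,111),(374,264),(462,307)]: print((u,v),np.round(atz(t,u,v,.15),3))
for u,v in [(237,236),(301,193),(297,143),(252,114)]: print((u,v),np.round(atz(s,u,v,.15),3))
for n,z in [('top0',(338,185)),('scene0',(301,205))]:
    d=load(n);u,v=z;c=d['f'][v-45:v+45,u-55:u+55,::-1];cv2.imwrite('pics/c_'+n+'.png',cv2.resize(c,None,fx=6.5,fy=6.5,interpolation=cv2.INTER_CUBIC))
E
```

```text
(338, 180) [ 0.536 -0.063  0.15 ]
(377, 111) [ 0.736 -0.158  0.15 ]
(374, 264) [ 0.324 -0.166  0.15 ]
(462, 307) [ 0.233 -0.386  0.15 ]
(237, 236) [ 0.737 -0.152  0.15 ]
(301, 193) [ 0.534 -0.057  0.15 ]
(297, 143) [ 0.326 -0.16   0.15 ]
(252, 114) [ 0.229 -0.38   0.15 ]
```

View pics/c_top0.png

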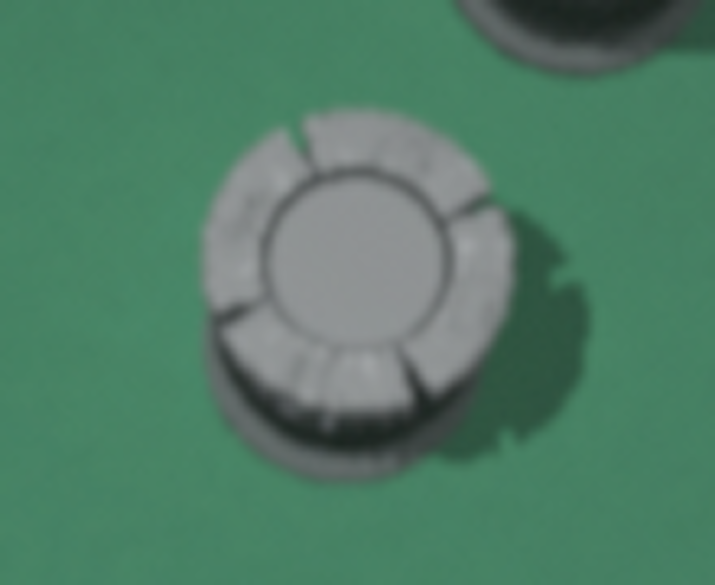

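View pics/c_scene0.png

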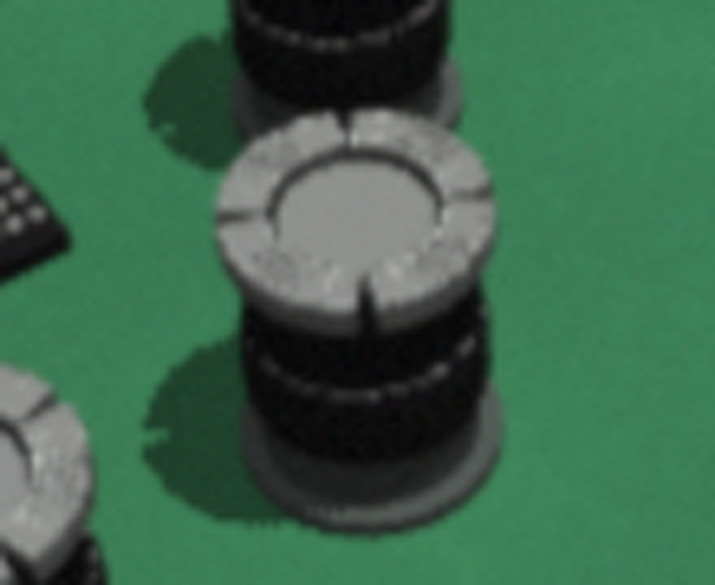

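The target is the lens at about (0.535, −0.06), with the next one 0.1 m farther right. Its slits show at crop pixels (298,150), (475,205), (228,316) and (415,378).

```bash
python3 - <<'E'
from h import *
from scipy.spatial.transform import Rotation as R
t=load('top0');s=load('scene0')
p,e=tri([ray(t,337.9,179.7),ray(s,300.9,192.9)]);print(p,e)
c=atz(t,337.9,179.7,.15)
for a,b in [(298,150),(475,205),(228,316),(415,378)]:
    d=atz(t,283+a/6.5,140+b/6.5,.157)-c;print('slit',np.round(d,3),np.degrees(np.arctan2(d[1],d[0])))
cs=atz(s,300.9,192.9,.15)
for a,b in [(345,130),(475,194),(232,217),(367,290)]:
    d=atz(s,246+a/6.5,160+b/6.5,.157)-cs;print('slit s',np.round(d,3),np.degrees(np.arctan2(d[1],d[0])))
q=env.get_state()['orientation'];M=R.from_quat(np.r_[q[1:],q[0]]).as_matrix();print(M.round(3),np.degrees(np.arctan2(M[1,1],M[0,1])))
E
```

```text
[ 0.53591005 -0.05984583  0.15118965] [np.float64(0.002757049405419029), np.float64(0.002757049405418969)]
slit [0.042 0.026 0.007] 32.386151080868764
slit [ 0.023 -0.046  0.007] -63.25220049684043
slit [-0.029  0.05   0.007] 119.9972232472293
slit [-0.05  -0.026  0.007] -152.63610159840326
slit s [-0.041 -0.023  0.007] -150.72295088179214
slit s [-0.023  0.047  0.007] 116.29016839861174
slit s [ 0.027 -0.048  0.007] -60.480680859025135
slit s [0.047 0.025 0.007] 28.23042838325005
[[-0.945  0.328 -0.001]
 [ 0.328  0.945 -0.001]
 [ 0.    -0.001 -1.   ]] 70.87174425627299
```

Triangulated cap centre is (0.536, −0.060, 0.151), which matches the stated 0.150. The slits lie at about 29° + k·90°, so the pads are at about 74, 164, −106 and −16°. The jaw axis is at 71°, already nearly aligned. Next I'll move over the lens with the gripper shut.

step_arm(
  series=[
    [[2.5,-4.5,3],0,255],
    [[5,-9.5,5],0,255],
    [[8,-14.5,6],0,255],
    [[11,-19.5,6],0,255],
    [[14,-24.5,6],0.05,255],
  ],
  newtons=60,
)

```text
clock: 0.78
tcp_pos: [0.3288, 0.2963, 0.2907]
orientation: [0.0, 0.141, 0.99, -0.001]
wrist_force: [1.0, 0.5, -0.1]
finger_gap: 0.0002
```

step_arm(
  series=[
    [[3,-5,0],0,255],
    [[6,-10,0],0,255],
    [[9,-15,0],0,255],
    [[12,-20,0],0,255],
    [[15,-25,0],0,255],
  ],
)

```text
clock: 1.4
tcp_pos: [0.4794, 0.0445, 0.2907]
orientation: [0.0, 0.141, 0.99, -0.0]
wrist_force: [0.7, 1.2, -0.8]
finger_gap: -0.0003
```

```bash
python3 - <<'E'
from h import *
snap('wrist','w1');d=load('w1');print(proj(d,[.536,-.06,.15],True),proj(d,env.get_state()['tcp_pos'],True))
cv2.imwrite('pics/w1b.png',cv2.resize(d['f'][:,:,::-1],(800,500)))
E
```

```text
(np.float64(245.00332575329526), np.float64(259.3812621363082)) (np.float64(316.4058926650319), np.float64(263.62286696294683))
```

View pics/w1.png

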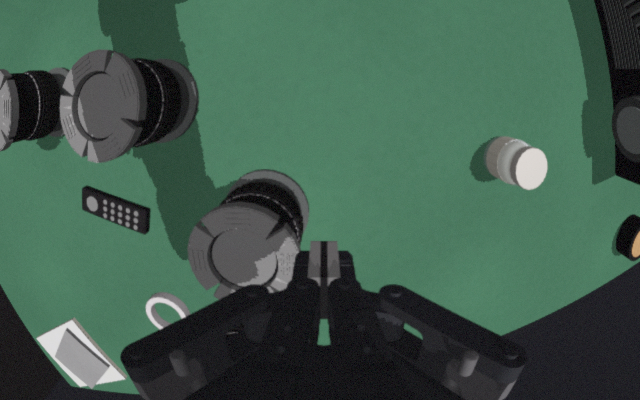

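```bash
python3 - <<'E'
from h import *
d=load('w1');c=d['f'][160:310,170:330,::-1].copy()
cv2.imwrite('pics/w1c.png',cv2.resize(c,None,fx=4,fy=4,interpolation=cv2.INTER_CUBIC))
im=cv2.resize(c,None,fx=4,fy=4,interpolation=cv2.INTER_CUBIC)
for r,z in [(.036,.15),(.0605,.158)]:
  for a in np.arange(0,360,6):
    u,v=proj(d,[.536+r*np.cos(np.radians(a)),-.06+r*np.sin(np.radians(a)),z],True);cv2.circle(im,(int((u-170)*4),int((v-160)*4)),2,(0,0,255),-1)
for a in (29,119,209,299):
    u,v=proj(d,[.536+.0495*np.cos(np.radians(a)),-.06+.0495*np.sin(np.radians(a)),.158],True);cv2.circle(im,(int((u-170)*4),int((v-160)*4)),4,(255,0,0),-1)
cv2.imwrite('pics/w1d.png',im)
E
```

```text
(no output)
```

View pics/w1d.png

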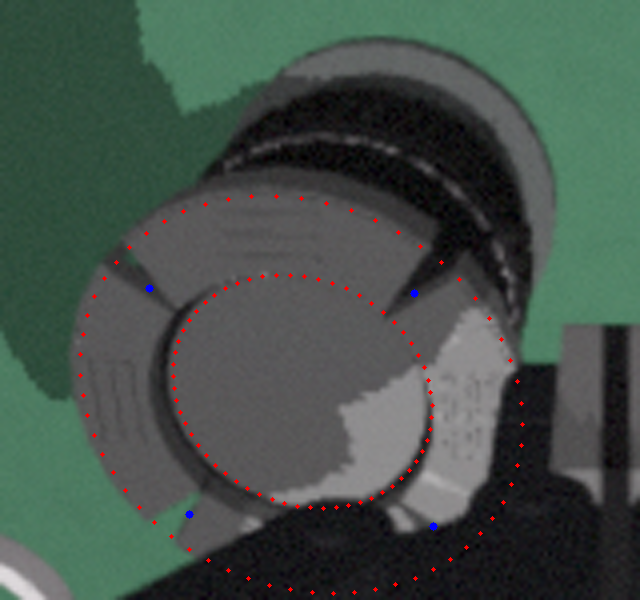

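The overlay of the predicted outline fits to about 2 mm, and shifting the centre to y ≈ −0.0615 improves it. The slit angles agree. First pad (74°): about (0.550, −0.014).

step_arm(
  series=[
    [[3.5,-3,-3],0,255],
    [[7,-5.8,-7],0,255],
    [[7,-5.8,-11.5],0,255],
    [[7,-5.8,-12.2],0,255],
    [[7,-5.8,-12.2],0,255],
  ],
)

```text
clock: 2.08
tcp_pos: [0.5529, -0.0185, 0.1685]
orientation: [0.001, 0.143, 0.99, -0.002]
wrist_force: [-0.2, 0.6, 0.6]
finger_gap: -0.0001
```

```bash
python3 - <<'E'
from h import *
snap('scene','s2');d=load('s2');cv2.imwrite('pics/s2c.png',cv2.resize(d['f'][120:260,220:400,::-1],None,fx=4,fy=4,interpolation=cv2.INTER_CUBIC))
E
```

```text
(no output)
```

View pics/s2c.png

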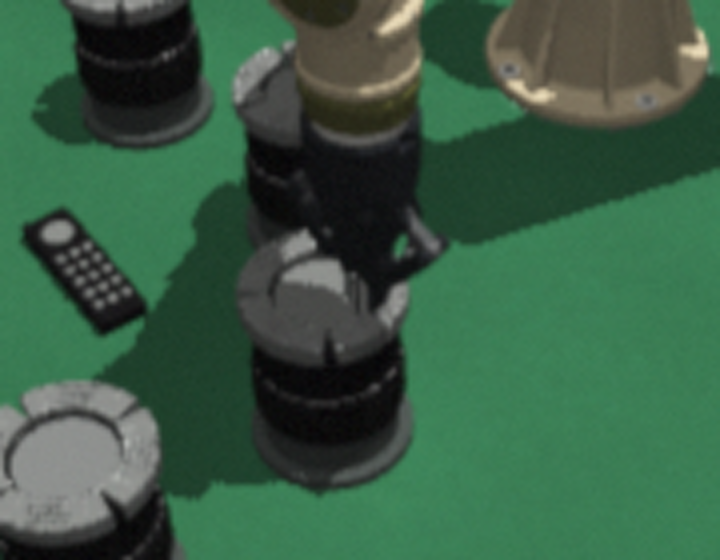

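The tip is above the right-hand section (74°). I'll correct the few-mm overshoot and come down gently.

step_arm(
  series=[
    [[-0.3,0.5,-0.3],0,255],
    [[-0.3,0.5,-0.7],0,255],
    [[-0.3,0.5,-0.9],0,255],
    [[-0.3,0.5,-1.1],0,255],
    [[-0.3,0.5,-1.2],0,255],
  ],
)

```text
clock: 2.75
tcp_pos: [0.5507, -0.0136, 0.1577]
orientation: [0.002, 0.143, 0.99, -0.002]
wrist_force: [-1.3, 0.8, 4.4]
finger_gap: -0.0004
```

Contact at z ≈ 0.158. Pressing further.

step_arm(
  series=[
    [[0,0,-0.1],0,255],
    [[0,0,-0.2],0,255],
    [[0,0,-0.3],0,255],
    [[0,0,-0.4],0,255],
    [[0,0,-0.5],0,255],
  ],
)

```text
clock: 3.38
tcp_pos: [0.5508, -0.0137, 0.1526]
orientation: [0.002, 0.143, 0.99, -0.002]
wrist_force: [-0.3, -0.5, 0.3]
finger_gap: -0.0
```

Force rose, then dropped to zero at z = 0.1526, so the section has snapped home. Next is pad 164° at (0.488, −0.048).

step_arm(
  series=[
    [[0,0,1.8],0,255],
    [[-3.1,-1.7,1.8],0,255],
    [[-6.2,-3.4,1.6],0,255],
    [[-6.2,-3.4,1.0],0,255],
    [[-6.2,-3.4,0.8],0,255],
  ],
)

```text
clock: 4.0
tcp_pos: [0.4892, -0.0478, 0.1602]
orientation: [0.003, 0.143, 0.99, -0.002]
wrist_force: [-0.2, -0.2, 0.1]
finger_gap: -0.0001
```

step_arm(
  series=[
    [[0,0,-0.2],0,255],
    [[0,0,-0.35],0,255],
    [[0,0,-0.5],0,255],
    [[0,0,-0.6],0,255],
    [[0,0,-0.6],0,255],
  ],
)

```text
clock: 4.62
tcp_pos: [0.4899, -0.0476, 0.1544]
orientation: [0.003, 0.143, 0.99, -0.002]
wrist_force: [0.9, 0.4, -0.3]
finger_gap: -0.0004
```

step_arm(
  series=[
    [[0,0,-0.1],0,255],
    [[0,0,-0.2],0,255],
    [[0,0,-0.2],0,255],
  ],
)

```text
clock: 5.0
tcp_pos: [0.4897, -0.0475, 0.152]
orientation: [0.003, 0.143, 0.99, -0.002]
wrist_force: [0.0, 0.3, 0.4]
finger_gap: 0.0002
```

```bash
python3 - <<'E'
from h import *
snap('scene','s3');d=load('s3');cv2.imwrite('pics/s3c.png',cv2.resize(d['f'][150:250,240:370,::-1],None,fx=6,fy=6,interpolation=cv2.INTER_CUBIC))
E
```

```text
(no output)
```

View pics/s3c.png

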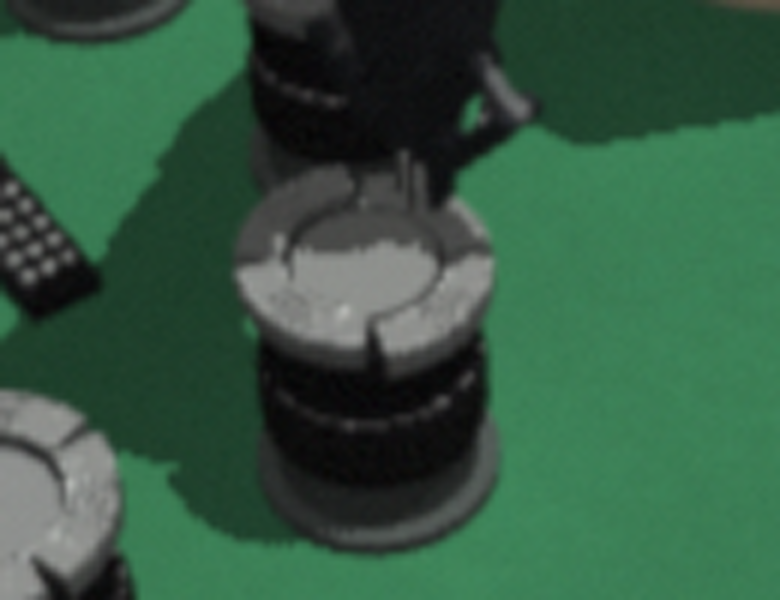

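The front-right section (74°) now sits lower than the front-left one at the bottom slit (375,350), and the tip is on the rear-right section. The lens looks unmoved. Next is pad 254° at (0.522, −0.109).

step_arm(
  series=[
    [[0,0,1.8],0,255],
    [[1.6,-3.1,1.8],0,255],
    [[3.3,-6.2,1.6],0,255],
    [[3.3,-6.2,1.0],0,255],
    [[3.3,-6.2,0.8],0,255],
  ],
)

```text
clock: 5.68
tcp_pos: [0.522, -0.1092, 0.1593]
orientation: [0.002, 0.143, 0.99, -0.002]
wrist_force: [-0.4, -0.5, 0.3]
finger_gap: 0.0002
```

step_arm(
  series=[
    [[0,0,-0.2],0,255],
    [[0,0,-0.3],0,255],
    [[0,0,-0.3],0,255],
  ],
)

```text
clock: 6.05
tcp_pos: [0.5217, -0.1087, 0.1575]
orientation: [0.002, 0.143, 0.99, -0.002]
wrist_force: [-2.2, -0.7, 5.9]
finger_gap: -0.0001
```

step_arm(
  series=[
    [[0,0,-0.1],0,255],
    [[0,0,-0.2],0,255],
    [[0,0,-0.3],0,255],
    [[0,0,-0.4],0,255],
    [[0,0,-0.45],0,255],
  ],
)

```text
clock: 6.68
tcp_pos: [0.5216, -0.108, 0.1534]
orientation: [0.003, 0.142, 0.99, -0.002]
wrist_force: [0.6, 0.9, -0.1]
finger_gap: -0.0
```

Snapped. Last pad is 344° at (0.584, −0.075).

step_arm(
  series=[
    [[0,0,1.8],0,255],
    [[3.1,1.6,1.8],0,255],
    [[6.2,3.3,1.6],0,255],
    [[6.2,3.3,0.9],0,255],
    [[6.2,3.3,0.7],0,255],
  ],
)

```text
clock: 7.3
tcp_pos: [0.5823, -0.0744, 0.1592]
orientation: [0.001, 0.142, 0.99, -0.002]
wrist_force: [-0.0, -0.1, -0.2]
finger_gap: 0.0003
```

step_arm(
  series=[
    [[0,0,-0.2],0,255],
    [[0,0,-0.3],0,255],
    [[0,0,-0.3],0,255],
  ],
)

```text
clock: 7.68
tcp_pos: [0.5818, -0.0747, 0.1576]
orientation: [0.002, 0.142, 0.99, -0.002]
wrist_force: [-1.5, 1.5, 5.8]
finger_gap: -0.0
```

step_arm(
  series=[
    [[0,0,-0.1],0,255],
    [[0,0,-0.2],0,255],
    [[0,0,-0.3],0,255],
    [[0,0,-0.4],0,255],
    [[0,0,-0.45],0,255],
  ],
)

```text
clock: 8.3
tcp_pos: [0.5813, -0.075, 0.153]
orientation: [0.002, 0.142, 0.99, -0.002]
wrist_force: [-0.1, -0.4, 0.2]
finger_gap: -0.0001
```

Retreat up and to the left, then look.

step_arm(
  series=[
    [[0,0,4],0,255],
    [[0,1,9],0,255],
    [[-3,5,12],0,255],
    [[-6,10,14],0,255],
    [[-9,15,14],0,255],
  ],
)

```text
clock: 8.93
tcp_pos: [0.491, 0.0757, 0.2944]
orientation: [0.003, 0.143, 0.99, -0.002]
wrist_force: [0.3, 0.1, -0.5]
finger_gap: 0.0
```

step_arm(
  series=[
    [[-3,5,0],0,255],
    [[-6,10,0],0,255],
    [[-9,15,0],0,255],
    [[-9,15,0],0,255],
  ],
)

```text
clock: 9.43
tcp_pos: [0.3984, 0.228, 0.2943]
orientation: [0.003, 0.14, 0.99, -0.002]
wrist_force: [0.3, -0.3, -1.3]
finger_gap: 0.0002
```

```bash
python3 - <<'E'
from h import *
for n,z in [('top',(338,185)),('scene',(301,205))]:
    snap(n,n+'9');d=load(n+'9');u,v=z;c=d['f'][v-45:v+45,u-55:u+55,::-1];cv2.imwrite('pics/c_'+n+'9.png',cv2.resize(c,None,fx=6.5,fy=6.5,interpolation=cv2.INTER_CUBIC))
print(env.get_state()['tcp_pos'])
E
```

```text
[0.40057068 0.22576658 0.29416427]
```

View pics/c_top9.png

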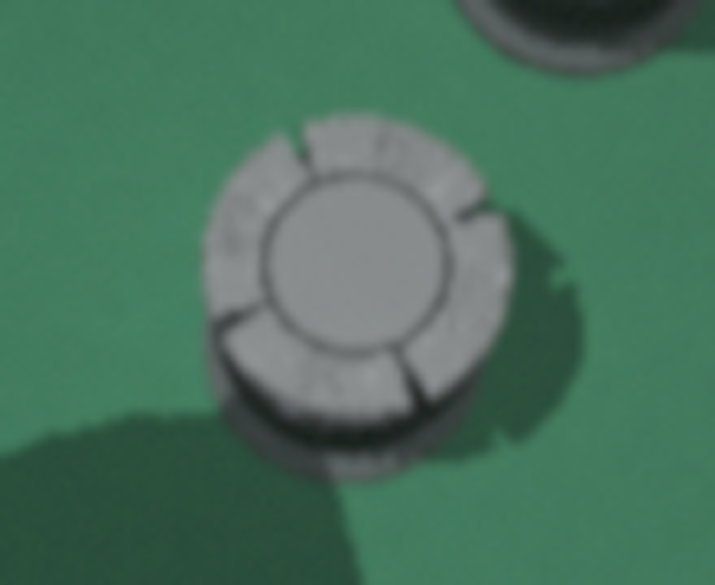

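View pics/c_scene9.png

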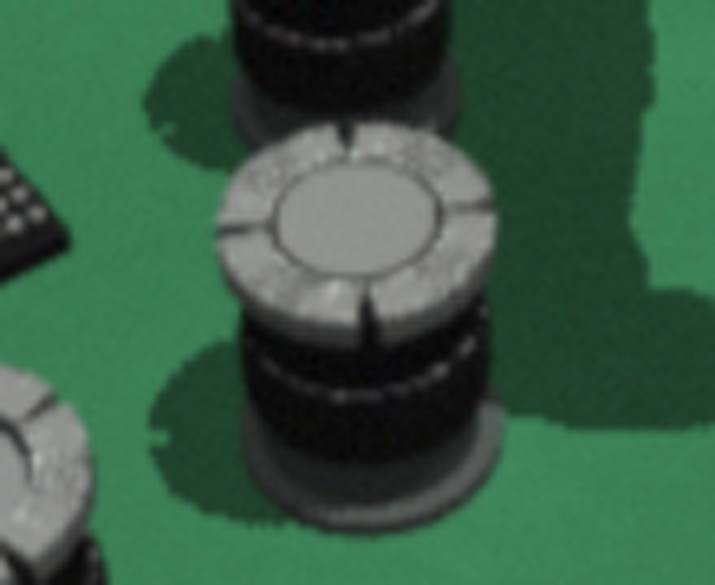

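View pics/scene9.png

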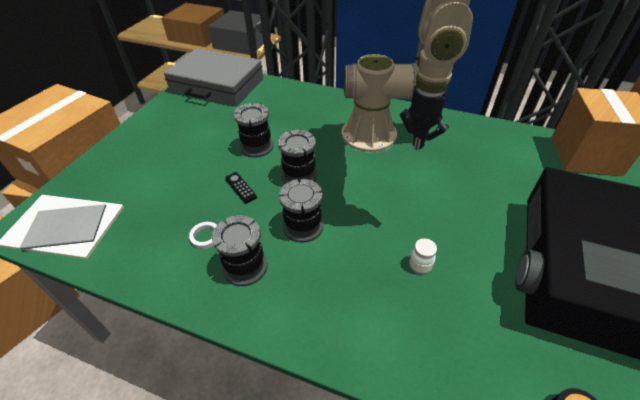

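All four sections are flush with the disc: the step shadow around it at (357,214) in the crop is gone, and its rim is an even thin line. The lens, with its flange at the same pixels as before, and the bystanders are unmoved. The arm is clear.

```bash
python3 -c "
from workcell import env
print(env.hand_in())"
```

```text
the job is handed in; nothing more can be done
None
```

All four rim sections on the leftmost lens are pressed home, and I handed the job in at about 9.6 s. `hand_in` reports no verdict, so I don't have the official result.

- **What I did:** I pressed each section in turn with the shut fingertips. Where I took a reading at contact, it came at z ≈ 0.158. At every section the force was back to about 0 by z ≈ 0.152–0.154, which means it had snapped down. The highest force I read was about 6 N; readings came only at the end of each move, so the brief peak at each snap (about 9 N is needed) was not recorded.
- **Last checks:** The final scene and top pictures show all four sections flush with the centre disc. The lens flange, handset, jar and ring sit at the same places in the pictures as at the start, and the arm is well clear.
- **What disagreed:** The top and scene cameras differed by about 5 mm on the lens's y position, and the wrist view favoured y ≈ −0.0615 m, which I used. No check failed.

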